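# Fetch the check weight from behind the reagent bottles

### The job

The balance needs checking, but its big check weight sits in the fitted weight case behind the three reagent bottles. Stand all three bottles in the white spill tray, then pull the biggest weight out of the case and stand it in the middle of the balance pan, and after that put every bottle back into the very compartment of the rack it came from. Keep the bottles upright, drop nothing, and leave the flask and the beaker beyond them alone.

Things in the scene. Friction and masses are not known exactly. Their poses are not given: they have to be found in the camera images.
- dropper_mid (a point): Amber glass dropping bottle with a paper label, black collar and dark red rubber teat; 110 mm tall. The body is round, 46 mm in diameter, straight from the base to 83 mm up; grip it by the upper body, about 72 mm up. Point: on its axis, half-way up (55 mm above its base); z up. About 130 g. At the start it stands in one of the three rack compartments (which one varies).
- square_mid (a point): White plastic bottle, square in plan (44 x 44 mm, straight from the base to 84 mm up), with a round black screw cap 33 mm across; 108 mm tall; grip its flat sides about 72 mm up. Point: on its axis, half-way up (54 mm above its base); z up, x and y square to its flat sides. About 140 g. At the start in another rack compartment, square to it within 10 degrees.
- stoppered_mid (a point): Clear glass reagent bottle with a paper label and a flat-topped glass stopper 32 mm across; 110 mm tall. The body is round, 48 mm in diameter, straight from the base to 80 mm up; grip it about 72 mm up. Point: on its axis, half-way up (55 mm above its base); z up. About 160 g. At the start in another rack compartment.
- rack: Grey divided bottle rack, fixed; 70 mm (its x) by 252 mm (its y), walls and dividers 25 mm high and 4 mm thick, floor 4 mm thick. Origin: centre of its underside. Three equal open compartments side by side along its y, centred at y = -83, 0 and +83 mm, each 62 mm (x) by 79 mm (y) inside; one bottle in each at the start.
- case: Dark wooden weight case, fixed, close behind the rack (+x side); 54 (its x) x 192 mm (its y), 45 mm high. Origin: centre of its underside. Steel knob weights along its y: the biggest at y = +66 mm; the smaller, fixed ones (next at +12 mm) rise 19 mm above the case and stay. Sprung felt on the x sides of the 35 mm deep big cutout grips its weight (5 to 10 N of friction) until it is raised 35 mm.
- weight_mid (a point): The biggest knob weight, polished steel, 64 mm tall, 500 g: a cylinder 38 mm in diameter and 44 mm high, a neck 18 mm in diameter and 5 mm high, and on top a knob 27 mm in diameter and 15 mm high. Point: on its axis, half-way up (32 mm above its base); z up. At the start its lowest 35 mm sit in the cutout; 9 mm of cylinder, the neck and the knob stand out above.
- pan (a point): Electronic bench balance, fixed: white housing 245 x 185 mm, 46 mm high, keypad and display on the side its -x axis points to, round steel pan 130 mm in diameter. Point: centre of the pan's top surface, 62 mm above the bench; z up.
- tray: White shallow spill tray, fixed, empty; 270 mm (its x) by 150 mm (its y), rim 20 mm high, walls and floor 4 mm thick. Origin: centre of its underside. It has room for the three bottles in a row along its x. It stands on one side of the rack and the balance on the other (which side varies).
- flask: Bystander: loose glass conical flask with a rubber stopper, 75 mm across, 127 mm tall, beyond the weight case; not to be touched. Origin: centre of its underside.
- beaker: Bystander: loose empty glass beaker, 68 mm across, 90 mm tall, beyond the weight case; not to be touched. (A white test-tube rack, fixed, 105 mm high, stands farther off behind.) Origin: centre of its underside.
Mind the look-alikes: they are no part of the job. Leave any green look-alike of the part that bears stoppered_mid alone.

How it is judged:
On the way, in this order (a step that is already met when the one before it is completed fails the run):
1. all three bottles stand released in the spill tray, the weight still in its case (x of dropper_mid in the frame of tray between -0.115 and 0.115 m and y of dropper_mid in the frame of tray between -0.055 and 0.055 m and z of dropper_mid in the frame of tray between 0.052 and 0.064 m and angle between each of dropper_mid, square_mid, stoppered_mid's own z axis and vertical below 0.12 rad and contact force between each of dropper, square, stoppered and the fingers below 0.1 N and x of square_mid in the frame of tray between -0.115 and 0.115 m and y of square_mid in the frame of tray between -0.055 and 0.055 m and z of square_mid in the frame of tray between 0.051 and 0.063 m and x of stoppered_mid in the frame of tray between -0.115 and 0.115 m and y of stoppered_mid in the frame of tray between -0.055 and 0.055 m and z of stoppered_mid in the frame of tray between 0.052 and 0.064 m and horizontal distance between weight_mid and case below 0.072 m and z of weight_mid in the frame of case below 0.047 m), for 0.2 s.
2. the big weight stands released in the middle of the balance pan, the bottles still in the spill tray (horizontal distance between weight_mid and pan below 0.015 m and z of weight_mid in the frame of pan between 0.027 and 0.037 m and angle between weight_mid's own z axis and vertical below 0.1 rad and contact force between each of weight, dropper, square, stoppered and the fingers below 0.1 N and linear speed of weight below 0.02 m/s and x of dropper_mid in the frame of tray between -0.115 and 0.115 m and y of dropper_mid in the frame of tray between -0.055 and 0.055 m and z of dropper_mid in the frame of tray between 0.052 and 0.064 m and angle between each of dropper_mid, square_mid, stoppered_mid's own z axis and vertical below 0.12 rad and x of square_mid in the frame of tray between -0.115 and 0.115 m and y of square_mid in the frame of tray between -0.055 and 0.055 m and z of square_mid in the frame of tray between 0.051 and 0.063 m and x of stoppered_mid in the frame of tray between -0.115 and 0.115 m and y of stoppered_mid in the frame of tray between -0.055 and 0.055 m and z of stoppered_mid in the frame of tray between 0.052 and 0.064 m), for 0.2 s.
At the end, for the whole second after the job is handed in: The big weight stands upright, released and at rest on the balance pan, its axis within 15 mm of the pan's centre; each bottle stands upright, released and at rest on the floor of the rack compartment it came from, within 25 mm of where it stood at the start (horizontal distance between weight_mid and pan below 0.015 m and z of weight_mid in the frame of pan between 0.027 and 0.037 m and angle between weight_mid's own z axis and vertical below 0.1 rad and contact force between each of weight, dropper, square, stoppered and the fingers below 0.1 N and linear speed of each of weight, dropper, square, stoppered below 0.02 m/s and distance of each of dropper_mid, square_mid, stoppered_mid from where it was at the start of the episode below 0.025 m and angle between each of dropper_mid, square_mid, stoppered_mid's own z axis and vertical below 0.12 rad and z of each of dropper_mid, stoppered_mid in the frame of rack below 0.064 m and z of square_mid in the frame of rack below 0.063 m); the robot touches nothing.
It fails at once if the flask or the beaker is disturbed (moved more than 15 mm) (distance of any of flask, beaker from where it was at the start of the episode above 0.015 m).
It fails at once if a bottle is tipped beyond about 35 degrees (angle between any of dropper_mid, square_mid, stoppered_mid's own z axis and vertical above 0.6 rad).
It fails at once if a bottle or the weight is dropped (falls freely more than about 2 cm) ((linear speed of dropper above 0.65 m/s and contact force between dropper and the fingers below 0.1 N) or (linear speed of square above 0.65 m/s and contact force between square and the fingers below 0.1 N) or (linear speed of stoppered above 0.65 m/s and contact force between stoppered and the fingers below 0.1 N) or (linear speed of weight above 0.65 m/s and contact force between weight and the fingers below 0.1 N)).
It also fails if it takes over 128 s, if anything falls off the work surface, if the arm or the gripper's body presses on something with over 40 N, if the wrist force passes 120 N, or if a joint passes its speed limit or range.

### The arm

A 6-joint arm with a two-finger parallel gripper is mounted at the origin on the work surface. World frame = base frame: x ahead of the robot, y to its left, z up, the work surface at z = 0. Lengths are in m, angles in rad, forces in N, time in s.
With the tool pointing down it reaches from about 0.35 to 0.775 m from the base axis. Payload 7.3 kg.
Tool frame: the origin (TCP) lies at the very end of the fingers, on their centre line; the grasp point (between the pads) lies 19 mm behind it; z points along the fingers, y is the direction in which the jaws open and shut (so a half turn about z gives the same grasp; the last joint's range is limited). The gripper opens to 92 mm and grips with 3 to 60 N. Pads are 19 mm wide; open, the fingers measure 130 mm over their backs; the gripper's body (75 mm by 190 mm) begins 47 mm behind the grasp point.
Start: joints at [1.013, 0.342, 1.524, -0, 1.275, -0.146], TCP at [0.21, 0.481, 0.227] pointing down, gripper open.
Joint ranges: [-2.53, 2.53], [-0.77, 2.02], [0.04, 2.7], [-1, 4.14], [0.28, 2.66], [-3.11, 3.11]. Speed limits (rad/s): [2.57, 2.57, 3.14, 3.14, 3.14, 3.14].

### API

Orientations are given as [roll, pitch, yaw] about the fixed x, y, z axes, in that order (R = Rz(yaw) Ry(pitch) Rx(roll)).
In Python, from cell import observe, read_camera, camera_info, hand_in gives the robot as it stands.
- The arm moves only by the tool jog_arm, never from a script. Its argument "rows" is one flat list of numbers, 5 for each row, row after row: the finger opening in mm, from 0 to 91.8, then the shift along the tool's x, y, z in mm, then the turn about the tool's z in degrees. In form: [gripper, tx, ty, tz, roll, gripper, tx, ty, tz, roll, ...]. A call has 1 to 20 rows; each row shifts and turns the commanded pose from where the row before left it, along the tool's axes as they then stand; what a row does not reach is not made up. A row lasts 1/10 s, in which the tool goes at most 50 mm and 8.59 degrees, less where a joint would pass 70% of its speed; a pose out of reach is approached as far as the arm can. A call with a gripper value outside its range is refused whole. The fingers move at their own pace and stop on an object; "grip_force" is the grip in N (left out, the last holds). Time passes only in rows, so rows that do not move let the fingers close. It gives the time, the measured TCP pose, the force and the opening at its end, in the units of the state.
- observe(): the state, without advancing time (a new reading comes with each control period).
- read_camera(name): name is "scene" or "top" or "wrist"; returns (picture, depth): 480x640x3 uint8, red, green, blue; 480x640 float32, m along the optical axis (not along the pixel's ray), 0 where there is no reading.
- camera_info(name): a dict with "fx", "fy", "cx", "cy" (pixels), "extrinsics" (4x4, takes a point from camera to world coordinates); the wrist camera has in their place "tool_from_camera" (4x4, takes a point from camera to tool coordinates, whose origin is the TCP and whose axes are the flange's). Camera axes: x right, y up, looking along -z (the intrinsics and any distortion apply to the point x, -y, -z); pixel columns grow to the right and rows downward; lengths in m; the calibration is good to about 2 mm. A picture is of the moment at which its call begins: read the wrist's pose just before it. camera_info takes no time and is no camera call.
- hand_in(): hands the job in, once; it reports no verdict.
The state is a dict: "time": time; "qpos": joint angles; "qvel": joint speeds; "joint_efforts": joint torques, N m; "tool_pos": TCP position; "tool_rot": TCP orientation; "contact_force": force on the tool from outside, world axes, zero at the start; "torque": the same for the moment, N m; "opening": finger opening in m.
Only numpy, scipy, OpenCV 4.12 (cv2) and the standard library are available. Lean on these libraries where they do the work, as an engineer would, in place of code of your own. Each camera call takes 0.05 s, during which the arm holds its last target. There are 200 camera calls.

## Working session

There is one attempt and no reset: what is moved stays moved. The work goes in short steps, Python scripts to look and compute and a tool call to move; the robot and the scene stay as the last step left them, time stands still between calls to the robot, and variables do not carry over. Pictures are saved under pics/ and viewed, about 12 in all and at most 16, crops included, and the job is handed in when it is done.

Besides the shell and the picture viewer there is one more tool, called after ">>>" as name(argument=value, ...) on one line, values as JSON. jog_arm: Moves the arm, as the interface text tells. Its arguments: {"type":"object","properties":{"rows":{"type":"array","items":{"type":"number"}},"grip_force":{"type":"number"}},"required":["rows"]}

```bash
mkdir -p pics; ls; cat > h.py <<'E'
import numpy as np, cv2
from cell import observe, read_camera, camera_info, hand_in
def world(name,depth,st=None):
    """per-pixel world points from depth"""
    c=camera_info(name); v,u=np.mgrid[0:480,0:640]
    P=np.stack([(u-c['cx'])/c['fx']*depth,-(v-c['cy'])/c['fy']*depth,-depth],-1)
    T=c['extrinsics']; T=np.array(T)
    return P@T[:3,:3].T+T[:3,3]
E
python3 - <<'E'
from h import *
for n in ("top","scene"):
    p,d=read_camera(n); np.savez(f'{n}.npz',p=p,d=d); cv2.imwrite(f'pics/{n}.png',p[:,:,::-1]); c=camera_info(n); print(n,c)
print(camera_info("wrist")); print(observe())
E
```

```text
pics
top {'fx': 557.8697433371186, 'fy': 557.8697433371186, 'cx': 312.6970766881773, 'cy': 241.1152884224467, 'extrinsics': array([[ 0.06273464,  0.97232472, -0.22505335,  0.32508859],
       [-0.99801218,  0.05976113, -0.02000728,  0.00146918],
       [-0.00600413,  0.22586114,  0.974141  ,  1.08322509],
       [ 0.        ,  0.        ,  0.        ,  1.        ]])}
scene {'fx': 511.0966450292413, 'fy': 511.0966450292413, 'cx': 315.14409512278155, 'cy': 234.20050146726265, 'extrinsics': array([[ 0.8059931 , -0.3677757 ,  0.46380617,  0.97520029],
       [ 0.59176823,  0.48261933, -0.64566938, -0.56313397],
       [ 0.01361969,  0.79487082,  0.60662582,  0.60902248],
       [ 0.        ,  0.        ,  0.        ,  1.        ]])}
{'fx': 423.10016181001816, 'fy': 423.10016181001816, 'cx': 316.8184325188701, 'cy': 242.23494215769898, 'tool_from_camera': array([[-7.81030875e-04,  9.55985690e-01,  2.93412253e-01,
         7.87512405e-02],
       [ 9.99999695e-01,  7.41966406e-04,  2.44438908e-04,
        -9.24210652e-04],
       [ 1.59780640e-05,  2.93412354e-01, -9.55985978e-01,
        -1.57754300e-01],
       [ 0.00000000e+00,  0.00000000e+00,  0.00000000e+00,
         1.00000000e+00]])}
{'time': 0.1, 'qpos': array([ 1.01296903e+00,  3.42628872e-01,  1.52490881e+00, -3.14592850e-05,
        1.27540518e+00, -1.46025777e-01]), 'qvel': array([ 2.05960058e-03, -8.64858312e-04, -3.23121155e-03,  8.18302136e-04,
       -1.94878490e-03,  8.76325340e-05]), 'joint_efforts': array([ 2.17146473e-03, -4.32002234e+01, -2.44694853e+01,  7.20640831e-02,
        5.25735423e-02, -1.76529170e-06]), 'tool_pos': array([0.2099449 , 0.48080103, 0.22613144]), 'tool_rot': array([-3.14025244e+00, -1.66701142e-04,  2.72980020e+00]), 'contact_force': array([-0.59102333,  0.77515525, -1.54229212]), 'torque': array([ 0.00057012,  0.03202429, -0.01593698]), 'opening': 0.0919000079160112}
```

View pics/top.png

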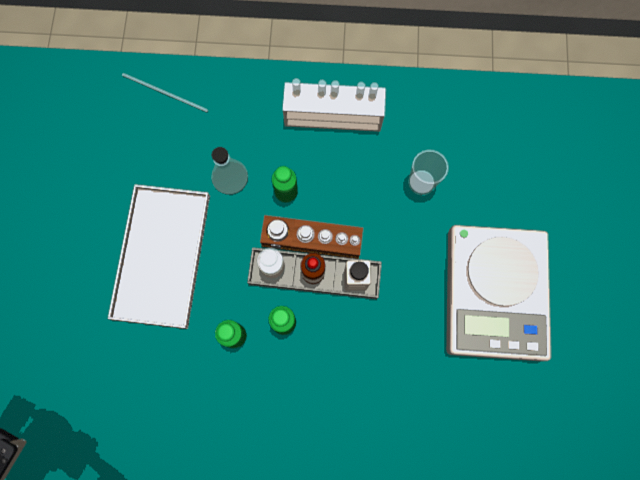

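View pics/scene.png

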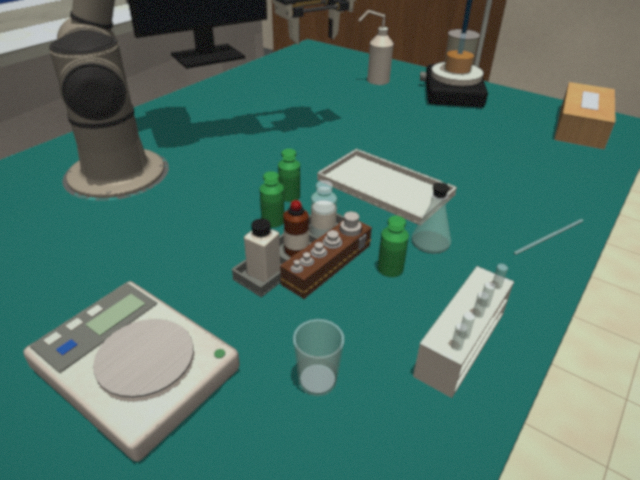

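Top view: stoppered (270,263), dropper (313,266), square (358,272) in rack; the big weight at (278,229), the tray at left around (160,257), pan (503,271); green decoys at (229,334), (281,320), (284,180). The scene view agrees.

```bash
cat >> h.py <<'E'
def ray(name,uv,z):
    """pixels -> world points on plane z"""
    c=camera_info(name); T=np.array(c['extrinsics']); uv=np.atleast_2d(np.float64(uv))
    D=np.c_[(uv[:,0]-c['cx'])/c['fx'],-(uv[:,1]-c['cy'])/c['fy'],-np.ones(len(uv))]@T[:3,:3].T
    return T[:3,3]+D*((z-T[2,3])/D[:,2])[:,None]
def proj(name,P):
    c=camera_info(name); T=np.array(c['extrinsics']); q=(np.atleast_2d(P)-T[:3,3])@T[:3,:3]
    return np.c_[c['cx']-c['fx']*q[:,0]/q[:,2], c['cy']+c['fy']*q[:,1]/q[:,2]]
E
python3 - <<'E'
from h import *
f=np.load('top.npz'); p,d=f['p'],f['d']; W=world('top',d)
ztab=W[...,2][(d>0)]; print('table z',np.median(ztab))
hsv=cv2.cvtColor(p,cv2.COLOR_RGB2HSV)
notg=((hsv[...,0]<75)|(hsv[...,0]>100)|(hsv[...,1]<110)).astype(np.uint8)
def rect(box,z,mask):
    x0,y0,x1,y1=box; m=np.zeros_like(mask); m[y0:y1,x0:x1]=mask[y0:y1,x0:x1]
    m=cv2.morphologyEx(m,cv2.MORPH_OPEN,np.ones((3,3)))
    c=max(cv2.findContours(m,0,2)[0],key=cv2.contourArea)[:,0]
    w=ray('top',c,z)[:,:2].astype(np.float32)*1000; return cv2.minAreaRect(w)
print('tray',rect((95,170,213,340),.02,notg))
print('balance',rect((440,215,560,370),.03,notg))
for n,(a,b) in {'stop':((262,255,280,275),.110),'sq':((346,258,372,285),.1),'drop':((300,250,326,275),.1)}.items():
    pass
# depth-based height clusters
for n,(x0,y0,x1,y1),lo,hi in [('stoptop',(252,240,292,285),.1,.118),('dropteat',(295,245,330,290),.095,.118),('sqcap',(340,250,380,295),.095,.118),('sqshoulder',(335,245,385,300),.075,.09),('knob',(262,215,292,245),.068,.08),('weights cyl',(262,215,292,245),.049,.058),('case',(255,205,370,262),.040,.049),('rackrim',(240,240,390,305),.02,.03),('pan',(440,215,560,370),.056,.07),('trayrim',(95,170,213,340),.016,.026),('trayfloor',(95,170,213,340),.001,.01),('flask',(205,140,255,200),.02,.14),('beaker',(400,140,455,200),.02,.14),('g1',(210,310,250,355),.03,.14),('g2',(265,300,300,340),.03,.14),('g3',(265,155,303,205),.03,.14)]:
    w=W[y0:y1,x0:x1].reshape(-1,3); w=w[(w[:,2]>lo)&(w[:,2]<hi)]
    if len(w)<5: print(n,len(w)); continue
    r=cv2.minAreaRect(w[:,:2].astype(np.float32)*1000)
    print(n,len(w),np.round(w.mean(0)*1000,1),np.round(np.median(w[:,2])*1000,1),'rect',np.round(r[0],1),np.round(r[1],1),round(r[2],1))
E
```

```text
table z -0.0002941451034828013
tray ((526.5359497070312, 319.0367431640625), (155.52337646484375, 272.77569580078125), 86.86446380615234)
balance ((493.40728759765625, -333.5596008300781), (193.32281494140625, 249.49734497070312), 89.62033081054688)
stoptop 241 [514.2  98.6 112.9] 113.1 rect [515.1  99. ] [31.3 28.8] 6.8
dropteat 196 [509.   19.6 105.9] 107.3 rect [510.4  19.4] [26.6 27. ] 3.3
sqcap 280 [500.9 -62.9 110.8] 111.4 rect [502.  -63.4] [31.7 31.5] 43.4
sqshoulder 207 [496.8 -62.6  86.8] 87.8 rect [501.9 -63.6] [44.1 43.8] 2.8
knob 161 [580.9  91.8  73.5] 73.7 rect [581.3  92.4] [25.8 25.1] 27.6
weights cyl 128 [575.8  90.8  53.5] 53.8 rect [582.2  87.8] [35.4 56.9] 25.2
case 2069 [575.4  18.2  44.7] 44.7 rect [577.3  26.5] [192.2  56.8] 86.5
rackrim 918 [508.5  17.   24.2] 24.2 rect [511.1  16.7] [252.5  78.6] 86.3
pan 3804 [ 525.3 -332.2   61.9] 61.9 rect [ 488.9 -330.7] [129.5 204.4] 87.1
trayrim 925 [523.9 321.   19.3] 19.2 rect [549.3 318.1] [155.5 316. ] 86.8
trayfloor 10652 [526.3 329.1   3.6] 3.4 rect [534.1 341.5] [352.1 240.8] 5.8
flask 1046 [687.4 197.1  70. ] 62.3 rect [685.2 210.3] [54.3 91.5] 28.1
beaker 1001 [ 715.4 -190.9   62.3] 64.4 rect [ 711.4 -189. ] [66.  67.4] 50.8
g1 659 [378.3 157.8  88.9] 84.4 rect [380.  161.9] [46.5 46.9] 48.1
g2 605 [408.2  67.6  91. ] 85.0 rect [410.7  69.5] [47.  46.9] 22.2
g3 658 [665.9  83.2  83.7] 83.4 rect [670.6  84. ] [41.5 47.3] 16.9
```

```bash
python3 - <<'E'
import cv2
p=cv2.imread('pics/top.png')[200:310,235:395]
cv2.imwrite('pics/topcrop.png',cv2.resize(p,None,fx=5,fy=5,interpolation=cv2.INTER_CUBIC))
E
```

```text
(no output)
```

View pics/topcrop.png

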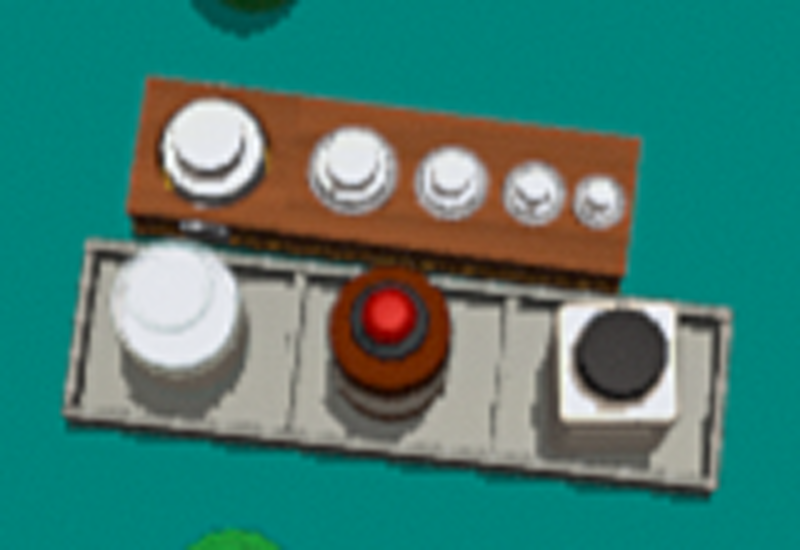

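The crop shows the rack and case outlines cleanly, and the square bottle about 5° off the rack. Rack yaw is about -3.6°, and the world positions are consistent. Moving above the stoppered bottle.

```bash
cat >> h.py <<'E'
def leg(x,y,z,yawdeg,frm=None):
    """tool-axis shift (mm) and tool-z turn (deg) to reach target (mm); turn meant to come first"""
    s=observe(); p=s['tool_pos']*1000 if frm is None else np.array(frm,float)
    a=np.radians(yawdeg); d=np.array([x,y,z])-p
    tx=np.array([np.cos(a),np.sin(a)]); ty=np.array([np.sin(a),-np.cos(a)])
    turn=-((yawdeg-np.degrees(s['tool_rot'][2])+180)%360-180)
    print('shift',np.round([d[:2]@tx,d[:2]@ty,-d[2]],1),'turn',round(turn,1),'force',np.round(s['contact_force'],1),'open',round(s['opening']*1000,1),'t',round(s['time'],2))
E
python3 -c "
from h import *
leg(515,99,150,176.4)"
```

```text
shift [-328.4 -361.9   76.1] turn -20.0 force [-0.6  0.8 -1.5] open 91.9 t 0.1
```

>>> jog_arm(rows=[60, 0, 0, 0, -5, 60, 0, 0, 0, -5, 60, 0, 0, 0, -5, 60, 0, 0, 0, -5, 60, -22, -24, 5, 0, 60, -22, -24, 5, 0, 60, -22, -24, 5, 0, 60, -22, -24, 5, 0, 60, -22, -24, 5, 0, 60, -22, -24, 5, 0, 60, -22, -24, 5, 0, 60, -22, -24, 5, 0, 60, -22, -24, 5, 0, 60, -22, -24, 5, 0, 60, -22, -24, 5, 0, 60, -22, -24, 5, 0, 60, -22, -24, 5, 0, 60, -22, -24, 5, 0, 60, -20, -26, 6, 0, 60, 0, 0, 0, 0], grip_force=20)

```text
time: 2.1
tool_pos: [0.5162, 0.0963, 0.1495]
tool_rot: [-3.141, -0.001, 3.075]
contact_force: [-0.9, -0.1, 0.3]
opening: 0.0602
```

```bash
python3 - <<'E'
from h import *
leg(515,99,57,176.4)
p,d=read_camera('wrist'); cv2.imwrite('pics/w1.png',p[:,:,::-1])
E
```

```text
shift [ 1.3  2.6 92.5] turn -0.2 force [-0.9 -0.1  0.3] open 60.2 t 2.1
```

View pics/w1.png

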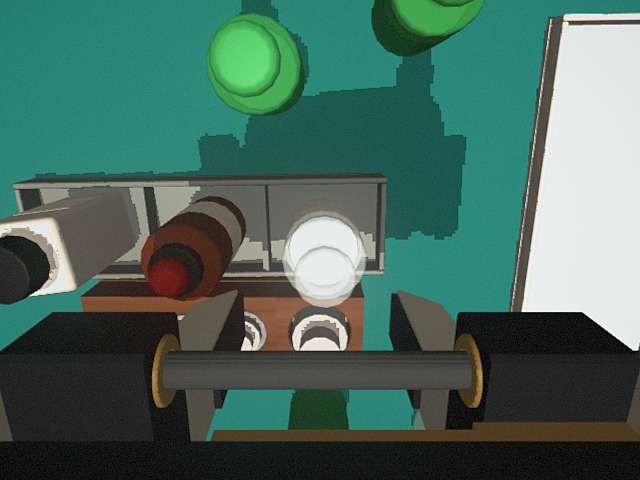

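Bottle column ~323 lies between the fingers (centre ~317). Descend and grip.

>>> jog_arm(rows=[60, 1, 2.5, 13, 0, 60, 0, 0, 13, 0, 60, 0, 0, 13, 0, 60, 0, 0, 13, 0, 60, 0, 0, 13, 0, 60, 0, 0, 13, 0, 60, 0, 0, 14, 0, 60, 0, 0, 0, 0, 40, 0, 0, 0, 0, 40, 0, 0, 0, 0, 40, 0, 0, 0, 0, 40, 0, 0, 0, 0, 40, 0, 0, 0, 0], grip_force=20)

```text
time: 3.45
tool_pos: [0.5144, 0.102, 0.0594]
tool_rot: [3.141, 0.001, 3.079]
contact_force: [-0.1, -0.2, 4.5]
opening: 0.0479
```

```bash
python3 - <<'E'
from h import *
leg(606,314,130,176.9)
leg(606,314,57,176.9)
E
```

```text
shift [-80.  216.7 -70.6] turn -0.5 force [-0.1 -0.2  4.5] open 47.9 t 3.45
shift [-80.  216.7   2.4] turn -0.5 force [-0.1 -0.2  4.5] open 47.9 t 3.45
```

>>> jog_arm(rows=[40, 0, 0, -5, 0, 40, 0, 0, -10, 0, 40, 0, 0, -15, 0, 40, 0, 0, -15, 0, 40, 0, 0, -15, 0, 40, 0, 0, -10, 0, 40, 0, 0, 0, 0], grip_force=20)

```text
time: 4.15
tool_pos: [0.5148, 0.1019, 0.1303]
tool_rot: [3.141, 0.003, 3.079]
contact_force: [0.8, 0.4, -1.8]
opening: 0.0479
```

```bash
python3 - <<'E'
from h import *
for i in range(3): leg(602,315,58,176.9); read_camera('wrist')
E
```

```text
shift [-75.6 217.5  72.3] turn -0.5 force [ 0.8  0.4 -1.8] open 47.9 t 4.15
shift [-76.2 217.6  71.3] turn -0.5 force [-0.2 -0.5 -1.5] open 47.6 t 4.2
shift [-76.6 217.6  70.6] turn -0.5 force [ 0.4  0.1 -1.9] open 47.6 t 4.25
```

>>> jog_arm(rows=[40, -3, 8, 0, 0, 40, -5, 15, 0, 0, 40, -7, 20, 0, 0, 40, -7, 20, 0, 0, 40, -7, 20, 0, 0, 40, -7, 20, 0, 0, 40, -7, 20, 0, 0, 40, -7, 20, 0, 0, 40, -7, 20, 0, 0, 40, -7, 20, 0, 0, 40, -6, 17, 0, 0, 40, -4, 12, 0, 0, 40, -2, 6, 0, 0, 40, 0, 0, 15, 0, 40, 0, 0, 15, 0, 40, 0, 0, 15, 0, 40, 0, 0, 13, 0, 40, 0, 0, 8, 0, 40, 0, 0, 0, 0])

```text
time: 6.2
tool_pos: [0.6027, 0.3144, 0.0611]
tool_rot: [-3.141, -0.002, 3.079]
contact_force: [-0.4, 0.6, -1.7]
opening: 0.0479
```

```bash
python3 - <<'E'
from h import *
leg(602,315,58,176.9)
E
```

```text
shift [0.8 0.6 3.1] turn -0.5 force [-0.4  0.6 -1.7] open 47.9 t 6.2
```

>>> jog_arm(rows=[40, 0, 0, 1, 0, 40, 0, 0, 1, 0, 40, 0, 0, 0, 0])

```text
time: 6.5
tool_pos: [0.6038, 0.3147, 0.0614]
tool_rot: [3.141, 0.001, 3.079]
contact_force: [0.7, 0.4, -2.2]
opening: 0.0476
```

>>> jog_arm(rows=[40, 0, 0, 1, 0, 40, 0, 0, 1, 0, 40, 0, 0, 0, 0])

```text
time: 6.8
tool_pos: [0.6039, 0.3147, 0.0595]
tool_rot: [3.141, 0.001, 3.079]
contact_force: [-0.1, -0.6, 2.0]
opening: 0.0476
```

Seated (force turned upward). Release, rise, go over the dropper.

>>> jog_arm(rows=[64, 0, 0, 0, 0, 64, 0, 0, 0, 0, 64, 0, 0, 0, 0, 64, 0, 0, -15, 0, 64, 0, 0, -25, 0, 64, 0, 0, -25, 0, 64, 0, 0, -25, 0, 60, 0, 0, 0, 0])

```text
time: 7.6
tool_pos: [0.6056, 0.3156, 0.1544]
tool_rot: [3.138, 0.008, 3.079]
contact_force: [-0.4, -0.4, 0.2]
opening: 0.0612
```

```bash
python3 - <<'E'
from h import *
leg(510,19.5,57,176.4)
E
```

```text
shift [  76.8 -301.5   97.4] turn 0.0 force [-0.4 -0.4  0.2] open 61.2 t 7.6
```

>>> jog_arm(rows=[60, 3, -11, 0, 0, 60, 6, -24, 0, 0, 60, 6, -24, 0, 0, 60, 6, -24, 0, 0, 60, 6, -24, 0, 0, 60, 6, -24, 0, 0, 60, 6, -24, 0, 0, 60, 6, -24, 0, 0, 60, 6, -24, 0, 0, 60, 6, -24, 0, 0, 60, 6, -24, 0, 0, 60, 6, -24, 0, 0, 60, 4, -16, 0, 0, 60, 2, -10, 0, 0, 60, 0, 0, 0, 0, 60, 0, 0, 0, 0])

```text
time: 9.2
tool_pos: [0.5095, 0.0191, 0.1484]
tool_rot: [3.141, -0.001, 3.078]
contact_force: [-0.2, -0.9, 0.6]
opening: 0.0603
```

```bash
python3 - <<'E'
from h import *
leg(510,19.5,57,176.4)
p,d=read_camera('wrist'); cv2.imwrite('pics/w2.png',p[:,:,::-1])
leg(510,19.5,57,176.4)
E
```

```text
shift [-0.5  0.4 91.4] turn -0.0 force [-0.2 -0.9  0.6] open 60.3 t 9.2
shift [-0.3  0.1 91.5] turn 0.0 force [ 0.1  0.1 -0.2] open 59.7 t 9.25
```

View pics/w2.png

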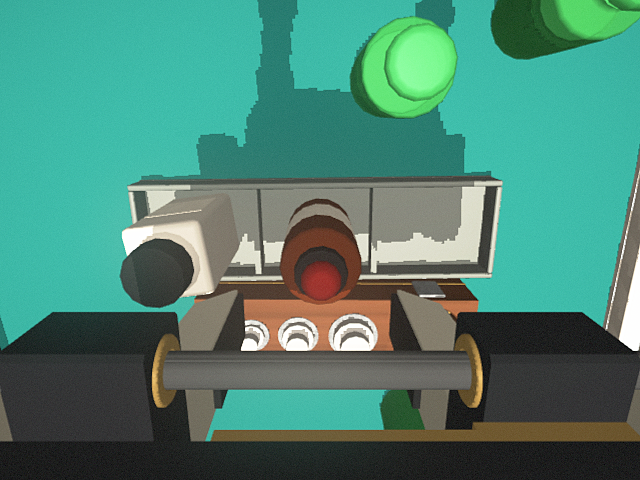

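Dropper at column ~321, centred. Descend, grip, lift.

>>> jog_arm(rows=[60, 0, 0, 15, 0, 60, 0, 0, 15, 0, 60, 0, 0, 15, 0, 60, 0, 0, 15, 0, 60, 0, 0, 15, 0, 60, 0, 0, 14, 0, 60, 0, 0, 0, 0, 38, 0, 0, 0, 0, 38, 0, 0, 0, 0, 38, 0, 0, 0, 0, 38, 0, 0, 0, 0, 38, 0, 0, 0, 0], grip_force=20)

```text
time: 10.45
tool_pos: [0.5103, 0.0191, 0.0604]
tool_rot: [3.141, 0.002, 3.079]
contact_force: [0.5, 2.4, 5.0]
opening: 0.0459
```

```bash
python3 - <<'E'
from h import *
leg(527,319,128,176.9)
E
```

```text
shift [ -0.5 300.4 -67.6] turn -0.5 force [0.5 2.4 5. ] open 45.9 t 10.45
```

>>> jog_arm(rows=[38, 0, 0, -5, 0, 38, 0, 0, -10, 0, 38, 0, 0, -15, 0, 38, 0, 0, -15, 0, 38, 0, 0, -15, 0, 38, 0, 0, -10, 0, 38, 0, 0, 0, 0])

```text
time: 11.15
tool_pos: [0.5106, 0.0188, 0.1313]
tool_rot: [-3.141, 0.003, 3.079]
contact_force: [-0.1, 0.6, -1.6]
opening: 0.046
```

```bash
python3 - <<'E'
from h import *
leg(527,319,60,176.9)
E
```

```text
shift [-2.000e-01  3.007e+02  7.130e+01] turn -0.5 force [-0.1  0.6 -1.6] open 46.0 t 11.15
```

>>> jog_arm(rows=[38, 0, 10, 0, 0, 38, 0, 20, 0, 0, 38, 0, 25, 0, 0, 38, 0, 25, 0, 0, 38, 0, 25, 0, 0, 38, 0, 25, 0, 0, 38, 0, 25, 0, 0, 38, 0, 25, 0, 0, 38, 0, 25, 0, 0, 38, 0, 25, 0, 0, 38, 0, 25, 0, 0, 38, 0, 25, 0, 0, 38, 0, 14, 0, 0, 38, 0, 6, 0, 0, 38, 0, 0, 15, 0, 38, 0, 0, 15, 0, 38, 0, 0, 15, 0, 38, 0, 0, 12, 0, 38, 0, 0, 9, 0, 38, 0, 0, 2, 0])

```text
time: 13.15
tool_pos: [0.528, 0.3178, 0.0605]
tool_rot: [-3.141, -0.002, 3.078]
contact_force: [-0.4, 0.8, -1.4]
opening: 0.0458
```

>>> jog_arm(rows=[38, 0, 0, 1, 0, 38, 0, 0, 0, 0])

```text
time: 13.35
tool_pos: [0.5289, 0.3185, 0.0613]
tool_rot: [3.141, 0.001, 3.079]
contact_force: [0.5, 0.5, -1.5]
opening: 0.0458
```

>>> jog_arm(rows=[38, 0, 0, 1, 0, 38, 0, 0, 1, 0, 38, 0, 0, 0, 0])

```text
time: 13.65
tool_pos: [0.5293, 0.3187, 0.0603]
tool_rot: [3.14, 0.002, 3.079]
contact_force: [-1.4, -0.7, 5.9]
opening: 0.0455
```

>>> jog_arm(rows=[64, 0, 0, 0, 0, 64, 0, 0, 0, 0, 64, 0, 0, 0, 0, 64, 0, 0, -15, 0, 64, 0, 0, -25, 0, 64, 0, 0, -25, 0, 64, 0, 0, -25, -5, 60, 0, 0, 0, 0])

```text
time: 14.45
tool_pos: [0.5304, 0.3192, 0.1525]
tool_rot: [3.139, 0.006, -3.115]
contact_force: [0.4, 0.2, 1.2]
opening: 0.0613
```

```bash
python3 - <<'E'
from h import *
leg(501.5,-63.3,57,181.4)
E
```

```text
shift [  38.2 -381.7   95.5] turn 0.1 force [0.4 0.2 1.2] open 61.3 t 14.45
```

>>> jog_arm(rows=[60, 0, -10, 0, 0, 60, 0, -20, 0, 0, 60, 3, -25, 0, 0, 60, 3, -25, 0, 0, 60, 3, -25, 0, 0, 60, 3, -25, 0, 0, 60, 3, -25, 0, 0, 60, 3, -25, 0, 0, 60, 3, -25, 0, 0, 60, 3, -25, 0, 0, 60, 3, -25, 0, 0, 60, 3, -25, 0, 0, 60, 3, -25, 0, 0, 60, 3, -25, 0, 0, 60, 2, -25, 0, 0, 60, 0, -18, 0, 0, 60, 0, -8, 0, 0, 60, 0, 0, 0, 0, 60, 0, 0, 0, 0])

```text
time: 16.35
tool_pos: [0.4994, -0.063, 0.1481]
tool_rot: [3.141, -0.001, -3.118]
contact_force: [1.2, -0.4, 0.7]
opening: 0.0599
```

```bash
python3 - <<'E'
from h import *
p,d=read_camera('wrist'); cv2.imwrite('pics/w3.png',p[:,:,::-1])
leg(501.5,-63.3,57,181.4)
E
```

```text
shift [-1.9 -0.6 91.3] turn 0.0 force [-0.8  0.6 -0.3] open 60.0 t 16.4
```

View pics/w3.png

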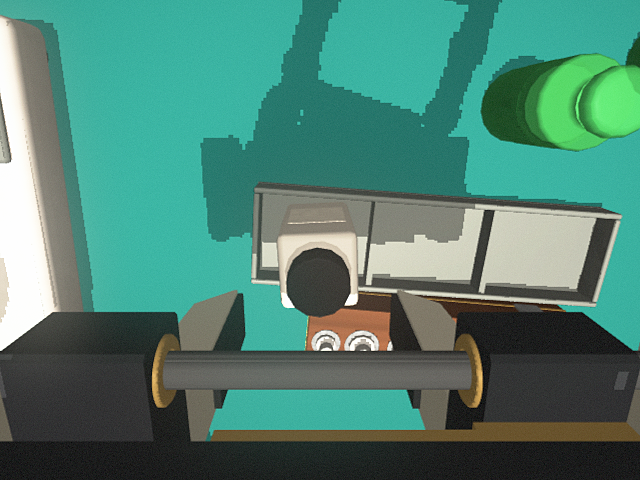

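Square's sides line up with the jaws, column ~318. Descend, grip, lift.

>>> jog_arm(rows=[60, -2, 0, 15, 0, 60, 0, 0, 15, 0, 60, 0, 0, 15, 0, 60, 0, 0, 15, 0, 60, 0, 0, 15, 0, 60, 0, 0, 14, 0, 60, 0, 0, 0, 0, 36, 0, 0, 0, 0, 36, 0, 0, 0, 0, 36, 0, 0, 0, 0, 36, 0, 0, 0, 0, 36, 0, 0, 0, 0], grip_force=20)

```text
time: 17.6
tool_pos: [0.5025, -0.0633, 0.0605]
tool_rot: [-3.142, 0.002, -3.117]
contact_force: [0.4, 2.8, 5.2]
opening: 0.0443
```

>>> jog_arm(rows=[36, 0, 0, -5, 0, 36, 0, 0, -10, 0, 36, 0, 0, -15, 0, 36, 0, 0, -15, 0, 36, 0, 0, -15, 0, 36, 0, 0, -10, 0, 36, 0, 0, 0, 0])

```text
time: 18.3
tool_pos: [0.5027, -0.0637, 0.1313]
tool_rot: [-3.141, 0.003, -3.117]
contact_force: [-0.2, 0.3, -2.0]
opening: 0.0444
```

```bash
python3 - <<'E'
from h import *
leg(451,323,60,181.4)
E
```

```text
shift [ 42.2 387.8  71.3] turn 0.0 force [-0.2  0.3 -2. ] open 44.4 t 18.3
```

>>> jog_arm(rows=[36, 0, 10, 0, 0, 36, 3, 20, 0, 0, 36, 3, 25, 0, 0, 36, 3, 25, 0, 0, 36, 3, 25, 0, 0, 36, 3, 25, 0, 0, 36, 3, 25, 0, 0, 36, 3, 25, 0, 0, 36, 3, 25, 0, 0, 36, 3, 25, 0, 0, 36, 3, 25, 0, 0, 36, 3, 25, 0, 0, 36, 3, 25, 0, 0, 36, 3, 25, 0, 0, 36, 3, 25, 0, 0, 36, 3, 18, 0, 0, 36, 0, 9, 0, 0, 36, 0, 6, 0, 0, 36, 0, 0, 10, 0, 36, 0, 0, 15, 0])

```text
time: 20.3
tool_pos: [0.4478, 0.323, 0.1044]
tool_rot: [3.141, 0.001, -3.117]
contact_force: [-0.9, -0.2, -2.0]
opening: 0.0443
```

>>> jog_arm(rows=[36, 0, 0, 15, 0, 36, 0, 0, 15, 0, 36, 0, 0, 10, 0, 36, 0, 0, 3, 0, 36, 0, 0, 1, 0, 36, 0, 0, 0, 0])

```text
time: 20.9
tool_pos: [0.4478, 0.3234, 0.0611]
tool_rot: [3.141, 0.001, -3.117]
contact_force: [0.7, -0.4, -1.5]
opening: 0.0443
```

>>> jog_arm(rows=[36, 0, 0, 1, 0, 36, 0, 0, 1, 0, 36, 0, 0, 0, 0])

```text
time: 21.2
tool_pos: [0.4481, 0.3238, 0.0602]
tool_rot: [3.141, 0.002, -3.117]
contact_force: [-0.8, 0.0, 7.0]
opening: 0.0445
```

>>> jog_arm(rows=[64, 0, 0, 0, 0, 64, 0, 0, 0, 0, 64, 0, 0, 0, 0, 64, 0, 0, -15, 0, 64, 0, 0, -25, 0, 64, 0, 0, -25, 0, 64, 0, 0, -25, 0, 46, 0, 0, -20, 8, 46, 0, 0, 0, 8, 46, 0, 0, 0, 8, 46, 0, 0, 0, 8, 46, 0, 0, 0, 8, 46, 0, 0, 0, 8, 46, 0, 0, 0, 8, 46, 0, 0, 0, 8, 46, 0, 0, 0, 8, 46, 0, 0, 0, 8, 46, 0, 0, 0, 8, 46, 0, 0, 0, 7, 46, 0, 0, 0, 0])

```text
time: 23.2
tool_pos: [0.4474, 0.3233, 0.1686]
tool_rot: [-3.141, 0.0, 1.507]
contact_force: [-0.5, -0.2, -0.6]
opening: 0.046
```

```bash
python3 - <<'E'
from h import *
leg(581.3,92.4,120,86.4)
p,d=read_camera('top'); cv2.imwrite('pics/top2.png',p[140:360,80:400,::-1].repeat(2,0).repeat(2,1))
W=world('top',d)
for n,(x0,y0,x1,y1),lo,hi in [('knob',(262,215,292,245),.068,.08),('case',(255,205,370,262),.040,.049),('pan',(465,230,545,310),.056,.07),('traytops',(95,170,213,340),.1,.12)]:
    w=W[y0:y1,x0:x1].reshape(-1,3); w=w[(w[:,2]>lo)&(w[:,2]<hi)]
    if len(w)>4: print(n,len(w),np.round(w.mean(0)*1000,1),np.round(cv2.minAreaRect(w[:,:2].astype(np.float32)*1000),1) if 0 else cv2.minAreaRect(w[:,:2].astype(np.float32)*1000))
E
```

```text
shift [-222.1  148.2   48.6] turn -0.1 force [-0.5 -0.2 -0.6] open 46.0 t 23.2
knob 157 [581.1  92.   73.3] ((581.4640502929688, 92.22770690917969), (25.07210922241211, 25.297805786132812), 22.583528518676758)
case 2082 [575.5  18.9  44.7] ((576.4190063476562, 26.800132751464844), (192.11480712890625, 56.659271240234375), 85.87290954589844)
pan 3786 [ 525.6 -332.3   61.8] ((526.5350341796875, -332.38470458984375), (128.22010803222656, 128.8426055908203), 44.899959564208984)
traytops 663 [519.1 316.4 111.1] ((525.0789794921875, 317.4463195800781), (32.13555908203125, 187.431640625), 86.14083862304688)
```

View pics/top2.png

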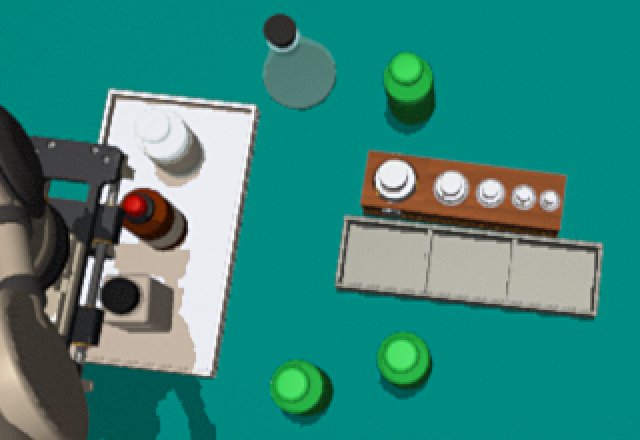

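All three bottles stand upright in the tray and the weight is still cased. One check: the green decoy behind the case versus gripper body clearance.

```bash
python3 - <<'E'
from h import *
p,d=read_camera('top');W=world('top',d)[150:210,262:305].reshape(-1,3)
hsv=cv2.cvtColor(p,cv2.COLOR_RGB2HSV)[150:210,262:305].reshape(-1,3)
g=W[(hsv[:,0]>50)&(hsv[:,0]<70)&(W[:,2]>.03)]
print(np.percentile(g[:,2],[50,90,95,98,100]), g[g[:,2]>.095].mean(0),g[g[:,2]>.095].min(0),g[g[:,2]>.095].max(0))
E
```

```text
[0.08446288 0.11018303 0.11133559 0.11211394 1.08322509] [0.6697791  0.08413973 0.11751639] [0.32508859 0.00146918 0.10088854] [0.68807451 0.10113995 1.08322509]
```

Decoy top is 110 mm and body bottom would be ~117 mm: thin. I'll turn the jaws 45° so the body clears it sideways.

>>> jog_arm(rows=[46, 0, 0, 0, 7.5, 46, 0, 0, 0, 7.5, 46, 0, 0, 0, 7.5, 46, 0, 0, 0, 7.5, 46, 0, 0, 0, 7.5, 46, 0, 0, 0, 7.5, 46, 0, 0, 0, 0])

```text
time: 24.0
tool_pos: [0.4474, 0.3234, 0.1687]
tool_rot: [-3.142, -0.0, 0.724]
contact_force: [-1.0, 0.3, 0.2]
opening: 0.046
```

```bash
python3 - <<'E'
from h import *
leg(581.3,92.2,120,np.degrees(observe()['tool_rot'][2]))
E
```

```text
shift [-52.8 261.9  48.7] turn -0.0 force [-1.   0.3  0.2] open 46.0 t 24.0
```

>>> jog_arm(rows=[46, 0, 10, 0, 0, 46, -5, 20, 0, 0, 46, -5, 25, 0, 0, 46, -5, 25, 0, 0, 46, -5, 25, 0, 0, 46, -5, 25, 0, 0, 46, -5, 25, 5, 0, 46, -5, 25, 5, 0, 46, -5, 25, 10, 0, 46, -5, 25, 10, 0, 46, -5, 20, 10, 0, 46, -3, 12, 8, 0, 46, 0, 0, 0, 0, 46, 0, 0, 0, 0])

```text
time: 25.4
tool_pos: [0.5807, 0.092, 0.1207]
tool_rot: [-3.141, 0.0, 0.724]
contact_force: [-0.7, -0.6, -0.6]
opening: 0.0461
```

```bash
python3 - <<'E'
from h import *
p,d=read_camera('wrist'); cv2.imwrite('pics/w4.png',p[:,:,::-1])
leg(581.3,92.2,51,np.degrees(observe()['tool_rot'][2]))
E
```

```text
shift [ 0.2  0.5 70.1] turn -0.0 force [ 0.2 -0.3 -0.7] open 45.9 t 25.45
```

View pics/w4.png

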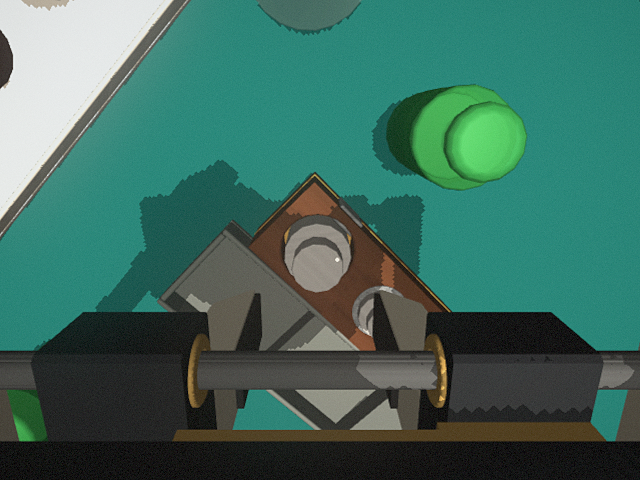

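Weight knob at column ~318 is centred. Lower to about 57 mm so the tips stay above the cylinder's shoulder (54 mm), beside the knob (59–74 mm).

>>> jog_arm(rows=[46, 0, 0.5, 12, 0, 46, 0, 0, 15, 0, 46, 0, 0, 15, 0, 46, 0, 0, 12, 0, 46, 0, 0, 6, 0, 46, 0, 0, 3, 0, 46, 0, 0, 0, 0, 46, 0, 0, 0, 0, 46, 0, 0, 0, 0])

```text
time: 26.35
tool_pos: [0.5817, 0.0915, 0.0583]
tool_rot: [3.141, -0.001, 0.723]
contact_force: [0.0, 0.5, -0.8]
opening: 0.0462
```

```bash
python3 - <<'E'
from h import *
for i in range(3):
    leg(581.3,92.2,57,np.degrees(observe()['tool_rot'][2])); read_camera('wrist')
E
```

```text
shift [ 0.2 -0.8  1.3] turn -0.0 force [ 0.   0.5 -0.8] open 46.2 t 26.35
shift [ 0.3 -0.8  1.3] turn -0.0 force [0.6 0.6 0.2] open 46.2 t 26.4
shift [ 0.3 -0.8  1.2] turn -0.0 force [-0.4 -0.2  0.3] open 46.4 t 26.45
```

>>> jog_arm(rows=[46, 0, 0, 1.2, 0, 46, 0, 0, 0, 0, 15, 0, 0, 0, 0, 15, 0, 0, 0, 0, 15, 0, 0, 0, 0, 15, 0, 0, 0, 0, 15, 0, 0, 0, 0, 15, 0, 0, 0, 0], grip_force=60)

```text
time: 27.3
tool_pos: [0.5811, 0.0917, 0.0566]
tool_rot: [-3.141, -0.0, 0.723]
contact_force: [-1.9, 2.6, 1.0]
opening: 0.0253
```

>>> jog_arm(rows=[15, 0, 0, -1, 0, 15, 0, 0, -2, 0, 15, 0, 0, -2, 0, 15, 0, 0, -2, 0, 15, 0, 0, -2, 0, 15, 0, 0, -2, 0, 15, 0, 0, 0, 0])

```text
time: 28.0
tool_pos: [0.5813, 0.0913, 0.0678]
tool_rot: [3.141, -0.0, 0.723]
contact_force: [-0.9, 0.1, -10.4]
opening: 0.0255
```

>>> jog_arm(rows=[15, 0, 0, -3, 0, 15, 0, 0, -3, 0, 15, 0, 0, -3, 0, 15, 0, 0, -3, 0, 15, 0, 0, -3, 0, 15, 0, 0, -3, 0, 15, 0, 0, -3, 0, 15, 0, 0, -3, 0, 15, 0, 0, -3, 0, 15, 0, 0, -5, 0, 15, 0, 0, -10, 0, 15, 0, 0, -15, 0, 15, 0, 0, -15, 0, 15, 0, 0, -5, 0, 15, 0, 0, 0, 0])

```text
time: 29.5
tool_pos: [0.5818, 0.0915, 0.1458]
tool_rot: [3.14, -0.002, 0.723]
contact_force: [0.8, 0.3, -5.8]
opening: 0.0254
```

```bash
python3 - <<'E'
from h import *
p,d=read_camera('scene'); cv2.imwrite('pics/s2.png',p[60:360,160:480,::-1].repeat(2,0).repeat(2,1))
leg(526,-332.3,130,np.degrees(observe()['tool_rot'][2]))
E
```

```text
shift [-321.7  281.2   14.8] turn -0.0 force [ 0.7 -0.1 -5.2] open 25.3 t 29.55
```

View pics/s2.png

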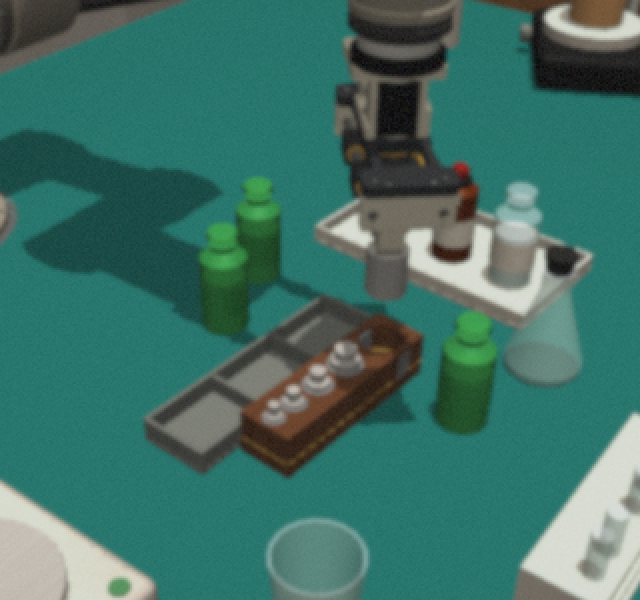

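Weight is hanging upright in the jaws (in the crop around (387,270)). Carry it to the pan.

>>> jog_arm(rows=[15, -5, 4.5, 0, 0, 15, -10, 9, 0, 0, 15, -15, 13, 0, 0, 15, -15, 13, 0, 0, 15, -15, 13, 0, 0, 15, -15, 13, 0, 0, 15, -15, 13, 0, 0, 15, -15, 13, 0, 0, 15, -15, 13, 0, 0, 15, -15, 13, 0, 0, 15, -15, 13, 0, 0, 15, -15, 13, 0, 0, 15, -15, 13, 0, 0, 15, -15, 13, 0, 0, 15, -15, 13, 0, 0, 15, -15, 13, 0, 0, 15, -15, 13, 0, 0, 15, -15, 13, 0, 0, 15, -15, 13, 0, 0, 15, -15, 13, 0, 0])

```text
time: 31.55
tool_pos: [0.5301, -0.2843, 0.1439]
tool_rot: [-3.14, 0.0, 0.722]
contact_force: [-0.0, -0.2, -4.4]
opening: 0.0255
```

>>> jog_arm(rows=[15, -15, 13, 0, 0, 15, -12, 11, 0, 0, 15, -6, 6, 0, 0, 15, -3, 3, 0, 0, 15, 0, 0, 0, 0, 15, 0, 0, 0, 0])

```text
time: 32.15
tool_pos: [0.5262, -0.3305, 0.1444]
tool_rot: [-3.141, -0.0, 0.723]
contact_force: [0.5, 0.0, -4.7]
opening: 0.0254
```

```bash
python3 - <<'E'
from h import *
read_camera('wrist')
p,d=read_camera('wrist')
leg(526,-332.3,108.6,np.degrees(observe()['tool_rot'][2]))
p,d=read_camera('scene');cv2.imwrite('pics/s3.png',p[200:480,0:320,::-1].repeat(2,0).repeat(2,1))
E
```

```text
shift [-1.4  1.2 35.9] turn -0.0 force [-0.1  0.3 -4.2] open 25.5 t 32.25
```

View pics/s3.png

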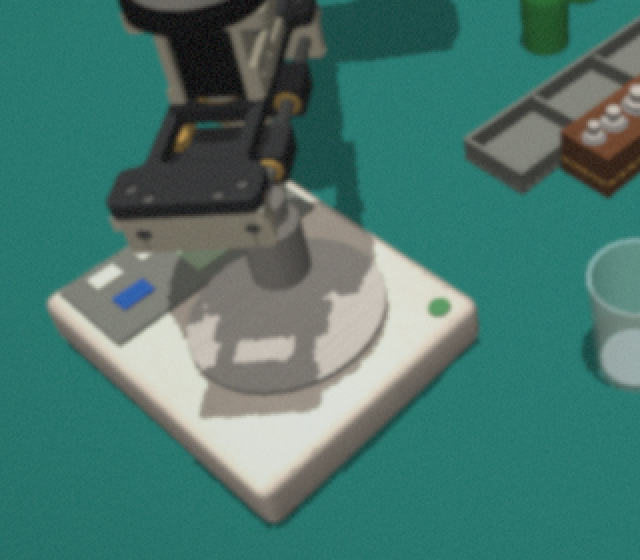

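Weight hangs upright above the pan. Lower.

>>> jog_arm(rows=[15, -1, 1, 6, 0, 15, 0, 0, 8, 0, 15, 0, 0, 8, 0, 15, 0, 0, 6, 0, 15, 0, 0, 4, 0, 15, 0, 0, 0, 0, 15, 0, 0, 0, 0])

```text
time: 33.0
tool_pos: [0.526, -0.3328, 0.1126]
tool_rot: [3.141, -0.0, 0.723]
contact_force: [-0.3, 0.5, -5.1]
opening: 0.0253
```

>>> jog_arm(rows=[15, 0, 0, 1, 0, 15, 0, 0, 1, 0, 15, 0, 0, 0, 0])

```text
time: 33.3
tool_pos: [0.5259, -0.3326, 0.1105]
tool_rot: [3.142, -0.0, 0.723]
contact_force: [-0.3, 0.5, -5.0]
opening: 0.0254
```

>>> jog_arm(rows=[15, 0, 0, 1, 0, 15, 0, 0, 0, 0])

```text
time: 33.5
tool_pos: [0.5259, -0.3326, 0.1094]
tool_rot: [-3.141, -0.0, 0.723]
contact_force: [0.3, 0.1, -4.9]
opening: 0.0255
```

>>> jog_arm(rows=[15, 0, 0, 0.7, 0, 15, 0, 0, 0, 0])

```text
time: 33.7
tool_pos: [0.5259, -0.3326, 0.1087]
tool_rot: [-3.141, -0.0, 0.723]
contact_force: [1.7, -0.4, -5.6]
opening: 0.0254
```

>>> jog_arm(rows=[15, 0, 0, 0.7, 0, 15, 0, 0, 0, 0])

```text
time: 33.9
tool_pos: [0.526, -0.3327, 0.1086]
tool_rot: [3.141, -0.0, 0.723]
contact_force: [-1.4, 1.1, -0.6]
opening: 0.0253
```

Seated on the pan. Release and rise.

>>> jog_arm(rows=[15, 0, 0, 0.3, 0, 46, 0, 0, 0, 0, 46, 0, 0, 0, 0, 46, 0, 0, 0, 0, 46, 0, 0, 0, 0, 46, 0, 0, -10, 0, 46, 0, 0, -20, 0, 46, 0, 0, -20, 0, 46, 0, 0, -20, -7.5, 60, 0, 0, 0, -7.5, 60, 0, 0, 0, -7.5, 60, 0, 0, 0, -7.5, 60, 0, 0, 0, -7.5, 60, 0, 0, 0, -7.5, 60, 0, 0, 0, -7.5, 60, 0, 0, 0, -7.5, 60, 0, 0, 0, -7.5, 60, 0, 0, 0, -7.5, 60, 0, 0, 0, -7.5, 60, 0, 0, 0, -7.5], grip_force=20)

```text
time: 35.9
tool_pos: [0.5261, -0.3328, 0.1787]
tool_rot: [3.141, 0.001, 2.299]
contact_force: [-0.7, 0.1, -0.4]
opening: 0.0599
```

```bash
python3 - <<'E'
from h import *
leg(448,323.3,165,181.4)
p,d=read_camera('scene');cv2.imwrite('pics/s4.png',p[200:480,0:320,::-1].repeat(2,0).repeat(2,1))
p,d=read_camera('top');W=world('top',d); w=W[225:320,450:560].reshape(-1,3); w=w[(w[:,2]>.115)&(w[:,2]<.14)]; print(len(w),w.mean(0) if len(w) else '')
E
```

```text
shift [ 62.  657.8  13.7] turn -49.7 force [-0.7  0.1 -0.4] open 59.9 t 35.9
22 [ 0.53246408 -0.32140873  0.12338929]
```

View pics/s4.png

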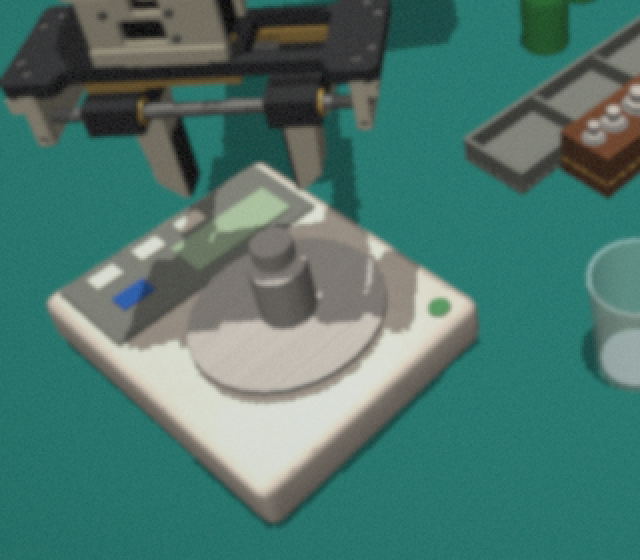

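Weight stands upright in the middle of the pan. Back for the square bottle.

>>> jog_arm(rows=[60, 0, 0, 0, -7.1, 60, 0, 0, 0, -7.1, 60, 0, 0, 0, -7.1, 60, 0, 0, 0, -7.1, 60, 0, 0, 0, -7.1, 60, 0, 0, 0, -7.1, 60, 0, 0, 0, -7.1, 60, 0, 10, 0, 0, 60, 1, 20, 0, 0, 60, 3.5, 35, 0, 0, 60, 3.5, 35, 0, 0, 60, 3.5, 35, 0, 0, 60, 3.5, 35, 0, 0, 60, 3.5, 35, 0, 0, 60, 3.5, 35, 0, 0, 60, 3.5, 35, 0, 0, 60, 3.5, 35, 0, 0, 60, 3.5, 35, 0, 0, 60, 3.5, 35, 0, 0, 60, 3.5, 35, 0, 0])

```text
time: 38.0
tool_pos: [0.4777, 0.0834, 0.1783]
tool_rot: [3.141, 0.001, -3.129]
contact_force: [-0.1, -0.0, -0.9]
opening: 0.06
```

>>> jog_arm(rows=[60, 3.5, 35, 0, 0, 60, 3.5, 35, 0, 0, 60, 3.5, 35, 0, 0, 60, 3.5, 35, 0, 0, 60, 3.5, 35, 0, 0, 60, 3.5, 35, 0, 0, 60, 1, 20, 0, 0, 60, 0, 12, 0, 0, 60, 0, 0, 0, 0, 60, 0, 0, 0, 0])

```text
time: 39.0
tool_pos: [0.4516, 0.3224, 0.1778]
tool_rot: [-3.141, -0.0, -3.124]
contact_force: [-0.2, -0.1, -0.2]
opening: 0.0603
```

```bash
python3 - <<'E'
from h import *
p,d=read_camera('wrist'); leg(448,323.5,60,181.4)
p,d=read_camera('top');W=world('top',d); w=W[225:320,450:560].reshape(-1,3); 
for lo,hi in ((.056,.07),(.115,.14)):
    v=w[(w[:,2]>lo)&(w[:,2]<hi)]; print(len(v),v.mean(0),cv2.minAreaRect(v[:,:2].astype(np.float32)*1000)[:2])
E
```

```text
shift [  3.8   1.5 117.9] turn -0.4 force [ 0.4 -0.1  0.1] open 59.8 t 39.05
3283 [ 0.52450405 -0.33077173  0.06187353] ((510.4165344238281, -329.55743408203125), (129.01502990722656, 162.43753051757812))
213 [ 0.52590144 -0.33043569  0.12501066] ((526.3638305664062, -331.6502990722656), (26.78823471069336, 25.961915969848633))
```

Knob centre is within 1 mm of the pan centre. Grip the square.

>>> jog_arm(rows=[60, 3.8, 1, 15, -0.4, 60, 0, 0, 20, 0, 60, 0, 0, 20, 0, 60, 0, 0, 20, 0, 60, 0, 0, 20, 0, 60, 0, 0, 15, 0, 60, 0, 0, 7, 0, 60, 0, 0, 0, 0, 36, 0, 0, 0, 0, 36, 0, 0, 0, 0, 36, 0, 0, 0, 0, 36, 0, 0, 0, 0, 36, 0, 0, 0, 0], grip_force=20)

```text
time: 40.4
tool_pos: [0.4485, 0.3242, 0.0617]
tool_rot: [3.141, 0.002, -3.115]
contact_force: [-0.3, -1.6, 6.3]
opening: 0.0445
```

>>> jog_arm(rows=[36, 0, 0, -5, 0, 36, 0, 0, -10, 0, 36, 0, 0, -15, 0, 36, 0, 0, -15, 0, 36, 0, 0, -15, 0, 36, 0, 0, -10, 0, 36, 0, 0, 0, 0])

```text
time: 41.1
tool_pos: [0.4486, 0.3244, 0.1324]
tool_rot: [3.14, 0.003, -3.115]
contact_force: [0.3, 0.2, -0.7]
opening: 0.0442
```

```bash
python3 - <<'E'
from h import *
leg(502.5,-63.4,60,181.4)
E
```

```text
shift [ -44.4 -389.    72.4] turn 0.1 force [ 0.3  0.2 -0.7] open 44.2 t 41.1
```

>>> jog_arm(rows=[36, 0, -10, 0, 0, 36, -3, -20, 0, 0, 36, -3, -25, 0, 0, 36, -3, -25, 0, 0, 36, -3, -25, 0, 0, 36, -3, -25, 0, 0, 36, -3, -25, 0, 0, 36, -3, -25, 0, 0, 36, -3, -25, 0, 0, 36, -3, -25, 0, 0, 36, -3, -25, 0, 0, 36, -3, -25, 0, 0, 36, -3, -25, 0, 0, 36, -3, -25, 0, 0, 36, -3, -25, 0, 0, 36, -3, -18, 0, 0, 36, -2, -10, 0, 0, 36, 0, -6, 0, 0, 36, 0, 0, 0, 0, 36, 0, 0, 0, 0])

```text
time: 43.1
tool_pos: [0.5048, -0.0631, 0.1306]
tool_rot: [3.141, -0.001, -3.115]
contact_force: [0.2, -0.2, -1.8]
opening: 0.0443
```

```bash
python3 - <<'E'
from h import *
leg(502.5,-63.4,60,181.4)
E
```

```text
shift [ 2.3 -0.3 70.6] turn 0.1 force [ 0.2 -0.2 -1.8] open 44.3 t 43.1
```

>>> jog_arm(rows=[36, 2, 0, 10, 0, 36, 0, 0, 15, 0, 36, 0, 0, 15, 0, 36, 0, 0, 15, 0, 36, 0, 0, 10, 0, 36, 0, 0, 2, 0, 36, 0, 0, 0, 0, 36, 0, 0, 0, 0])

```text
time: 43.9
tool_pos: [0.5036, -0.0637, 0.0643]
tool_rot: [-3.141, 0.001, -3.115]
contact_force: [0.5, 0.1, -2.0]
opening: 0.0439
```

>>> jog_arm(rows=[36, 0, 0, 1, 0, 36, 0, 0, 0, 0])

```text
time: 44.1
tool_pos: [0.5034, -0.0638, 0.0632]
tool_rot: [-3.141, 0.001, -3.115]
contact_force: [-0.5, -0.3, -1.0]
opening: 0.0444
```

>>> jog_arm(rows=[36, 0, 0, 1, 0, 36, 0, 0, 0, 0])

```text
time: 44.3
tool_pos: [0.5032, -0.0638, 0.0619]
tool_rot: [3.142, 0.0, -3.115]
contact_force: [0.8, -0.5, -1.2]
opening: 0.0443
```

>>> jog_arm(rows=[36, 0, 0, 1, 0, 36, 0, 0, 0, 0])

```text
time: 44.5
tool_pos: [0.5033, -0.0638, 0.0617]
tool_rot: [-3.141, 0.001, -3.115]
contact_force: [-3.0, 0.3, 7.4]
opening: 0.0442
```

Seated. Release, rise, and turn back for the dropper.

>>> jog_arm(rows=[62, 0, 0, 0, 0, 62, 0, 0, 0, 0, 62, 0, 0, 0, 0, 62, 0, 0, -15, 0, 62, 0, 0, -25, 0, 62, 0, 0, -25, 0, 62, 0, 0, -30, 5, 60, 0, 0, 0, 0, 60, 0, 0, 0, 0])

```text
time: 45.4
tool_pos: [0.5033, -0.0638, 0.156]
tool_rot: [-3.141, 0.001, 3.081]
contact_force: [-1.1, 0.1, -0.0]
opening: 0.06
```

```bash
python3 - <<'E'
from h import *
leg(529,318.7,60,176.4)
E
```

```text
shift [ -1.6 383.3  96. ] turn 0.1 force [-1.1  0.1 -0. ] open 60.0 t 45.4
```

>>> jog_arm(rows=[60, -1.5, 10, 0, 0, 60, 0, 20, 0, 0, 60, 0, 35, 0, 0, 60, 0, 35, 0, 0, 60, 0, 35, 0, 0, 60, 0, 35, 0, 0, 60, 0, 35, 0, 0, 60, 0, 35, 0, 0, 60, 0, 35, 0, 0, 60, 0, 35, 0, 0, 60, 0, 35, 0, 0, 60, 0, 25, 0, 0, 60, 0, 13, 0, 0, 60, 0, 0, 0, 0, 60, 0, 0, 0, 0])

```text
time: 46.9
tool_pos: [0.5276, 0.3178, 0.155]
tool_rot: [-3.14, -0.001, 3.081]
contact_force: [-0.8, -0.6, 0.6]
opening: 0.0601
```

```bash
python3 - <<'E'
from h import *
leg(529,318.7,60,176.4)
E
```

```text
shift [-1.4  1.  95. ] turn 0.1 force [-0.8 -0.6  0.6] open 60.1 t 46.9
```

>>> jog_arm(rows=[60, -1.4, 1, 15, 0, 60, 0, 0, 20, 0, 60, 0, 0, 20, 0, 60, 0, 0, 20, 0, 60, 0, 0, 15, 0, 60, 0, 0, 5, 0, 60, 0, 0, 0, 0, 38, 0, 0, 0, 0, 38, 0, 0, 0, 0, 38, 0, 0, 0, 0, 38, 0, 0, 0, 0, 38, 0, 0, 0, 0])

```text
time: 48.1
tool_pos: [0.53, 0.3196, 0.0618]
tool_rot: [3.141, 0.002, 3.081]
contact_force: [-0.2, -1.4, 5.9]
opening: 0.0455
```

>>> jog_arm(rows=[38, 0, 0, -5, 0, 38, 0, 0, -10, 0, 38, 0, 0, -15, 0, 38, 0, 0, -15, 0, 38, 0, 0, -15, 0, 38, 0, 0, -10, 0, 38, 0, 0, 0, 0])

```text
time: 48.8
tool_pos: [0.5301, 0.3198, 0.1326]
tool_rot: [3.14, 0.003, 3.081]
contact_force: [0.3, -0.1, -0.8]
opening: 0.0457
```

```bash
python3 - <<'E'
from h import *
leg(510,19.3,60,176.4)
E
```

```text
shift [   1.2 -301.1   72.6] turn 0.1 force [ 0.3 -0.1 -0.8] open 45.7 t 48.8
```

>>> jog_arm(rows=[38, 1, -10, 0, 0, 38, 0, -20, 0, 0, 38, 0, -25, 0, 0, 38, 0, -25, 0, 0, 38, 0, -25, 0, 0, 38, 0, -25, 0, 0, 38, 0, -25, 0, 0, 38, 0, -25, 0, 0, 38, 0, -25, 0, 0, 38, 0, -25, 0, 0, 38, 0, -25, 0, 0, 38, 0, -25, 0, 0, 38, 0, -14, 0, 0, 38, 0, -7, 0, 0, 38, 0, 0, 0, 0, 38, 0, 0, 0, 0])

```text
time: 50.4
tool_pos: [0.51, 0.0196, 0.1307]
tool_rot: [3.141, -0.0, 3.081]
contact_force: [0.4, -0.6, -1.3]
opening: 0.0458
```

```bash
python3 - <<'E'
from h import *
leg(510,19.3,60,176.4)
E
```

```text
shift [-0.  -0.3 70.7] turn 0.1 force [ 0.4 -0.6 -1.3] open 45.8 t 50.4
```

>>> jog_arm(rows=[38, 0, 0, 10, 0, 38, 0, 0, 15, 0, 38, 0, 0, 15, 0, 38, 0, 0, 15, 0, 38, 0, 0, 10, 0, 38, 0, 0, 3, 0, 38, 0, 0, 0, 0, 38, 0, 0, 0, 0])

```text
time: 51.2
tool_pos: [0.5104, 0.0192, 0.063]
tool_rot: [3.142, 0.001, 3.081]
contact_force: [0.0, 1.3, -2.1]
opening: 0.0454
```

>>> jog_arm(rows=[38, 0, 0, 1, 0, 38, 0, 0, 0, 0])

```text
time: 51.4
tool_pos: [0.5102, 0.019, 0.0619]
tool_rot: [3.142, 0.0, 3.081]
contact_force: [-0.6, 0.3, -1.4]
opening: 0.0454
```

>>> jog_arm(rows=[38, 0, 0, 1, 0, 38, 0, 0, 0, 0])

```text
time: 51.6
tool_pos: [0.5104, 0.019, 0.0618]
tool_rot: [3.142, 0.001, 3.081]
contact_force: [-2.2, 1.0, 7.2]
opening: 0.0458
```

>>> jog_arm(rows=[60, 0, 0, 0, 0, 60, 0, 0, 0, 0, 60, 0, 0, 0, 0, 60, 0, 0, -15, 0, 60, 0, 0, -25, 0, 60, 0, 0, -25, 0, 60, 0, 0, -30, 0, 60, 0, 0, 0, 0, 60, 0, 0, 0, 0])

```text
time: 52.5
tool_pos: [0.5103, 0.019, 0.156]
tool_rot: [3.142, 0.001, 3.081]
contact_force: [0.7, 0.6, -0.1]
opening: 0.0603
```

```bash
python3 - <<'E'
from h import *
leg(604,314.8,60,176.4)
E
```

```text
shift [-75.  301.1  96. ] turn 0.1 force [ 0.7  0.6 -0.1] open 60.3 t 52.5
```

>>> jog_arm(rows=[60, -2.5, 10, 0, 0, 60, -7.5, 30, 0, 0, 60, -7.5, 30, 0, 0, 60, -7.5, 30, 0, 0, 60, -7.5, 30, 0, 0, 60, -7.5, 30, 0, 0, 60, -7.5, 30, 0, 0, 60, -7.5, 30, 0, 0, 60, -7.5, 30, 0, 0, 60, -7.5, 30, 0, 0, 60, -5, 21, 0, 0, 60, 0, 0, 0, 0, 60, 0, 0, 0, 0])

```text
time: 53.8
tool_pos: [0.6024, 0.3152, 0.154]
tool_rot: [-3.14, -0.003, 3.082]
contact_force: [0.1, 0.0, 0.1]
opening: 0.0601
```

```bash
python3 - <<'E'
from h import *
leg(604,314.8,60,176.4)
E
```

```text
shift [-1.6 -0.3 94. ] turn 0.2 force [0.1 0.  0.1] open 60.1 t 53.8
```

>>> jog_arm(rows=[60, -1.5, 0, 15, 0, 60, 0, 0, 20, 0, 60, 0, 0, 20, 0, 60, 0, 0, 20, 0, 60, 0, 0, 14, 0, 60, 0, 0, 5, 0, 60, 0, 0, 0, 0, 40, 0, 0, 0, 0, 40, 0, 0, 0, 0, 40, 0, 0, 0, 0, 40, 0, 0, 0, 0, 40, 0, 0, 0, 0])

```text
time: 55.0
tool_pos: [0.6054, 0.3148, 0.0629]
tool_rot: [3.141, 0.002, 3.081]
contact_force: [0.4, -1.8, 6.2]
opening: 0.0475
```

>>> jog_arm(rows=[40, 0, 0, -5, 0, 40, 0, 0, -10, 0, 40, 0, 0, -15, 0, 40, 0, 0, -15, 0, 40, 0, 0, -15, 0, 40, 0, 0, -10, 0, 40, 0, 0, 0, 0])

```text
time: 55.7
tool_pos: [0.6058, 0.3152, 0.1345]
tool_rot: [3.14, 0.004, 3.081]
contact_force: [0.2, 0.4, -1.8]
opening: 0.0475
```

```bash
python3 - <<'E'
from h import *
leg(515,100.5,60,176.4)
E
```

```text
shift [  77.2 -220.    74.5] turn 0.1 force [ 0.2  0.4 -1.8] open 47.5 t 55.7
```

>>> jog_arm(rows=[40, 3, -8, 0, 0, 40, 5, -15, 0, 0, 40, 7.5, -21, 0, 0, 40, 7.5, -21, 0, 0, 40, 7.5, -21, 0, 0, 40, 7.5, -21, 0, 0, 40, 7.5, -21, 0, 0, 40, 7.5, -21, 0, 0, 40, 7.5, -21, 0, 0, 40, 7.5, -21, 0, 0, 40, 5, -16, 0, 0, 40, 3, -9, 0, 0, 40, 1, -4, 0, 0, 40, 0, 0, 0, 0, 40, 0, 0, 0, 0])

```text
time: 57.2
tool_pos: [0.5149, 0.1003, 0.1318]
tool_rot: [3.141, 0.0, 3.081]
contact_force: [-0.6, 0.5, -2.3]
opening: 0.0479
```

```bash
python3 - <<'E'
from h import *
leg(515,100.5,60,176.4)
E
```

```text
shift [-0.1  0.2 71.8] turn 0.1 force [-0.6  0.5 -2.3] open 47.9 t 57.2
```

>>> jog_arm(rows=[40, 0, 0, 10, 0, 40, 0, 0, 15, 0, 40, 0, 0, 15, 0, 40, 0, 0, 15, 0, 40, 0, 0, 10, 0, 40, 0, 0, 3, 0, 40, 0, 0, 0, 0, 40, 0, 0, 0, 0])

```text
time: 58.0
tool_pos: [0.5148, 0.1, 0.064]
tool_rot: [3.141, 0.001, 3.081]
contact_force: [-0.6, -0.1, -1.0]
opening: 0.0475
```

>>> jog_arm(rows=[40, 0, 0, 1, 0, 40, 0, 0, 0, 0])

```text
time: 58.2
tool_pos: [0.5147, 0.1, 0.063]
tool_rot: [3.141, 0.001, 3.081]
contact_force: [-0.1, 0.5, -1.7]
opening: 0.0477
```

>>> jog_arm(rows=[40, 0, 0, 1, 0, 40, 0, 0, 0, 0])

```text
time: 58.4
tool_pos: [0.5152, 0.0999, 0.0629]
tool_rot: [3.141, 0.002, 3.081]
contact_force: [-1.4, -0.9, 6.5]
opening: 0.0475
```

Seated. Release, rise, move clear toward the tray side for a final look.

>>> jog_arm(rows=[60, 0, 0, 0, 0, 60, 0, 0, 0, 0, 60, 0, 0, 0, 0, 60, 0, 0, -15, 0, 60, 0, 0, -25, 0, 60, 0, 0, -25, 0, 60, 0, 0, -30, 0, 60, 0, 15, 0, 0, 60, 8, 25, 0, 0, 60, 8, 25, 0, 0, 60, 8, 25, 0, 0, 60, 8, 25, 0, 0, 60, 8, 25, 0, 0, 60, 8, 25, 0, 0, 60, 8, 25, 0, 0, 60, 8, 25, 0, 0, 60, 8, 20, 0, 0, 60, 0, 10, 0, 0, 60, 0, 0, 0, 0, 60, 0, 0, 0, 0])

```text
time: 60.4
tool_pos: [0.4577, 0.3483, 0.1563]
tool_rot: [-3.141, -0.0, 3.081]
contact_force: [1.1, 0.3, -0.2]
opening: 0.0602
```

```bash
python3 - <<'E'
from h import *
s=observe(); print(s['time'],s['tool_pos'],s['contact_force'])
p,d=read_camera('top'); W=world('top',d); cv2.imwrite('pics/top3.png',p[120:380,190:590,::-1].repeat(2,0).repeat(2,1))
W0=world('top',np.load('top.npz')['d'])
for n,(x0,y0,x1,y1),lo,hi in [('stoptop',(252,240,292,285),.1,.118),('dropteat',(295,245,330,290),.095,.118),('sqcap',(340,250,380,295),.095,.118),('knob',(470,230,540,310),.115,.14),('flask',(205,140,255,200),.02,.14),('beaker',(400,140,455,200),.02,.14)]:
    for w in (W0,W):
        w=w[y0:y1,x0:x1].reshape(-1,3); w=w[(w[:,2]>lo)&(w[:,2]<hi)]
        if len(w): print(n,len(w),np.round(w.mean(0)*1000,1),np.round(cv2.minAreaRect(w[:,:2].astype(np.float32)*1000)[0],1))
E
```

```text
60.4 [0.4577225  0.34826397 0.15633162] [ 1.13549068  0.25605661 -0.24071588]
stoptop 241 [514.2  98.6 112.9] [515.1  99. ]
stoptop 244 [513.1  97.  112.9] [513.5  97. ]
dropteat 196 [509.   19.6 105.9] [510.4  19.4]
dropteat 199 [507.8  18.2 105.8] [509.6  18.2]
sqcap 280 [500.9 -62.9 110.8] [502.  -63.4]
sqcap 281 [501.1 -64.5 110.9] [501.4 -64.4]
knob 211 [ 526.1 -330.4  125.1] [ 526.8 -331.6]
flask 1046 [687.4 197.1  70. ] [685.2 210.3]
flask 1050 [687.3 197.1  69.6] [684.5 210.9]
beaker 1001 [ 715.4 -190.9   62.3] [ 711.4 -189. ]
beaker 1009 [ 715.5 -190.9   61.9] [ 711.1 -188.9]
```

View pics/top3.png

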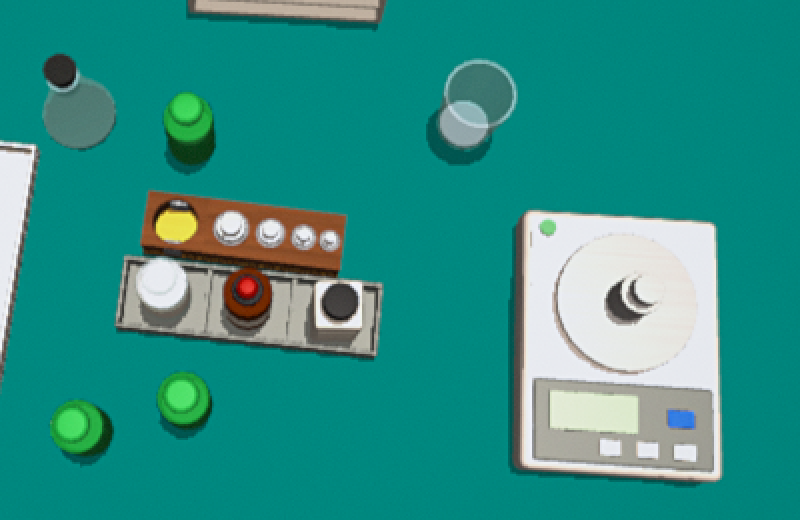

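Bottles are back in their compartments (crop pixels (162,285), (247,297), (339,305)), within 2–3 mm of their start. The weight is on the pan centre, and the flask and beaker haven't moved.

```bash
python3 -c "
from cell import hand_in; print(hand_in())"
```

```text
the job is handed in; nothing more can be done
None
```

The job is done and handed in at about 60 s of the 128 s allowed. I moved the stoppered, dropper and square bottles to the spill tray, then pulled the big weight by its knob and stood it on the balance pan. After that each bottle went back to its own compartment, square first, then dropper, then stoppered.

Last checks, from the top camera:
- **Bottles:** all upright and released, within about 3 mm of where they started.
- **Weight:** upright and released, within about 1 mm of the pan's centre.
- **Flask and beaker:** unmoved, within measurement noise.

No check failed. Two readings were slightly off. The gripper showed about 25 mm on the 27 mm knob, though the grip held. The tool height drifted by 1–2 mm, so I set each object down by watching the contact force instead.

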